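# Shut and latch the candle crate's gate

### The arm

A 7-joint arm with a two-finger parallel gripper is mounted at the origin on the work surface. World frame = base frame: x ahead of the robot, y to its left, z up, the work surface at z = 0. Lengths are in m, angles in rad, forces in N, time in s.
With the tool pointing down it reaches from about 0.4 to 0.85 m from the base axis. Payload 10.4 kg.
Tool frame: the origin (TCP) lies on the mounting face of the last link; the fingertips stand 173 mm ahead of it and the grasp point (between the pads) lies 155 mm ahead of it; z points along the fingers, y is the line along which they close (so a half turn about z gives the same grasp; the last joint's range is limited). The gripper opens to 85 mm and grips with 20 to 120 N. Pads are 22 mm wide; open, the fingers measure 114 mm over their backs; the gripper's body (76 mm by 85 mm) begins 54 mm behind the grasp point. The pads swing forward as they close: fully open they stand 13 mm farther back than shut.
Start: joints at [1.102, 0.332, -0.065, 1.46, 0.022, 1.35, -0.088], TCP at [0.27, -0.564, 0.405] pointing down, gripper open.
Joint ranges: [-2.6, 2.6], [-0.5, 2.12], [-1.47, 1.34], [0.16, 2.42], [-1.27, 4.41], [0.06, 2.06], [-2.6, 2.6]. Speed limits (rad/s): [2.22, 2.22, 2.79, 2.79, 3.14, 3.14, 3.14].

### API

Orientations are given as a unit quaternion [x, y, z, w].
In Python, from cell import sensors, cams, order gives the robot as it stands.
- The arm moves only by the shell command python3 -m creep 'ROWS'. ROWS is JSON, a list that holds one entry, the list of rows, each a list of 5 numbers: the shift along the tool's x, y, z in cm, then the turn about the tool's z in rad, then the closure, from 0 (fully open) to 1 (shut). In form: [[[x, y, z, spin, grip], ...]]. A call has 1 to 5 rows; each row is the pose to reach, as a shift and turn from the pose commanded when the call began, along the tool's axes at that moment; what a row does not reach only later rows make up. A row lasts 1/12 s, in which the tool goes at most 41.7 mm and 7.16 degrees, less where a joint would pass 70% of its speed; a pose out of reach is approached as far as the arm can. A call with a gripper value outside its range is refused whole. The fingers move at their own pace and stop on an object; the grip force is fixed at half the most. Time passes only in rows, so rows that repeat a pose let the fingers close. It gives the time, the measured TCP pose, the force, the opening and the grip force at its end, in the units of the state.
- sensors.read_state(): the state, without advancing time (a new reading comes with each control period).
- cams.get_image(name): name is "scene" or "top" or "wrist"; returns a dict with "color" (420x560x3 uint8, red, green, blue), "vertical_fov" (degrees; the focal length in pixels is half the picture's height over the tangent of half this angle, whatever the lens; pixels are square), "cx", "cy" (the principal point, pixels), "rvec" (rotation vector, rad) and "tvec" (3), from world to camera coordinates, as OpenCV has them; the wrist camera has in their place "hand_eye" (4x4, takes a point from camera to tool coordinates, whose origin is the TCP and whose axes are the flange's). Camera axes: x right, y down, z forward; pixel columns grow to the right and rows downward; lengths in m; the calibration is good to about 2 mm. A picture is of the moment at which its call begins: read the wrist's pose just before it. There is no depth.
- order.close_job(): hands the job in; it is judged then, once.
The state is a dict: "t": time; "q": joint angles; "joint_vel": joint speeds; "effort": joint torques, N m; "tcp_pos": TCP position; "tool_rot": TCP orientation; "wrist_force": force on the tool from outside, world axes, zero at the start; "ft_torque": the same for the moment, N m; "grip_width": finger opening in m; "gripper_force": force on a finger pad.
Only numpy, scipy, OpenCV 4.12 (cv2) and the standard library are available. Lean on these libraries where they do the work, as an engineer would, in place of code of your own. Each camera call takes 0.05 s, during which the arm holds its last target. There are 200 camera calls.

### The job

The little gate of the wooden stock crate has been left ajar. Take the iron latch bar by its knob and lift it so that it passes over the catch, swing the gate fully home against its sprung buffer without slamming or forcing it, and let the bar down behind the catch while you still hold the gate in, so that the gate stays latched when you let go. Leave the candle jars and the reed diffuser where they are.

Things in the scene. Friction and masses are not known exactly. Their poses are not given: they have to be found in the camera images.
- crate: open-topped stock crate of brown wooden slats, fixed on the counter; in mm, 260 deep (its x) by 360 wide (its y) by 188 high; origin at the centre of its underside, z up. The gate closes its front, the -x side, plane x = -130. The gate is hinged at y = +150 and the catch is at the other post, y = -141 to -163. The inside floor is 10 above the counter.
- gate (a joint): swing of the slatted gate on its upright hinge: 0 = face in the crate's front plane, positive = open (free end out of the front, clockwise from above), slightly negative = pushed in. Leaf 4 to 288 from the hinge pin, 30 to 188 above the counter, 24 thick behind its face; 0.45 kg. A little hinge friction: it stays where put. Latched it reads -0.040 to +0.030, by the strike's setting.
- bar (a joint): lift of the latch bar about its pivot on the gate's face: 0 = level, down on its guide staple, where gravity takes it; positive = nose up; 0.17 = top of its guide, a hard stop. About 0.08 or more clears the catch's lip; lying on the lip's top it reads about 0.07.
- gate_hinge (a point): point on the hinge pin at the height of the level bar's centre line (150 above the counter); the gate's face plane passes through the pin. Axes turn with the gate: x into the gate (away from its face), y from the free end to the hinge, z up.
- knob (a point): centre of the head of the bar's round iron knob, the thing to grip: head 24 in diameter, 30 long, axis square to the gate's face, on a 12 thick stem. This point is 43 in front of the face (head spans 28 to 58), 235 from the hinge pin, 85 from the bar's pivot (pivot 150 from the hinge pin). Axes turn with gate and bar: x into the gate, y along the bar towards the hinge, z up.
- bar_nose (a point): middle of the free end of the latch bar: flat black iron, 20 high, 8 thick, lying 10 to 18 in front of the gate's face; this point is 14 in front of it and 316 from the hinge pin (28 past the gate's edge). Bar and knob weigh 0.28 kg. Axes as for the knob.
- strike: the fixed screws of the iron strike plate on the latch post; origin in the front plane, at counter height, 291 from the hinge. The plate's catch is an upturned hook, 291 to 313 from the hinge, lip square (no ramp), 6 thick, its top 11 above the level bar's lower edge, its floor 1.5 below it. At mid setting the lip's back is 16.5 in front of the front plane. Axes as the crate's.
- buffer (a point): where the sprung, oil-damped buffer on the strike plate meets the gate back, 273 mm from the hinge, at mid setting (gate joint 0). It starts at 5 N, gains 2 N per mm over 3 mm, then is solid; 1.2 N more per cm/s; over 16 N harms it. The bar drops only with it in 1.5 to 3 mm; let go unlatched, it pushes the gate out. Hook and buffer both sit up to 10 mm in or out along the crate's x, unmeasured.
- jar_a: amber candle jar with a brass lid standing in the crate, 80 in diameter, 88 high; origin at the centre of its underside. Leave it.
- jar_b: second such jar standing in the crate, towards its latch end; leave it.
- jar_c: third such jar, on the counter in front of the gate, clear of its swing; leave it.
- diffuser: amber bottle with reeds on the counter in front of the gate, clear of its swing; 64 in diameter, 85 high without and 150 with its reeds; origin at the centre of its underside. Leave it.

How it is judged:
By the outcome, as a careful person would: the job done as asked, in the order asked, and still so for the second after the job is handed in, with the robot touching nothing.
It also fails if it takes over 64 s, if anything falls off the work surface, if the arm or the gripper's body presses on something with over 40 N, if the wrist force passes 120 N, or if a joint passes its speed limit or range.

## Working session

There is one attempt and no reset: what is moved stays moved. The work goes in short steps, Python scripts to look and compute and a shell command to move; the robot and the scene stay as the last step left them, time stands still between calls to the robot, and variables do not carry over. Pictures are saved under pics/ and viewed, at most 10 in all, crops included, and the job is handed in when it is done.

```bash
ls; mkdir -p pics
cat > h.py <<'E'
import numpy as np, cv2
from cell import sensors, cams, order
from scipy.spatial.transform import Rotation as R
def snap(name,fn=None):
    s=sensors.read_state(); im=cams.get_image(name)
    if fn: cv2.imwrite('pics/'+fn,im['color'][:,:,::-1])
    h=im['color'].shape[0]; f=h/2/np.tan(np.radians(im['vertical_fov'])/2)
    if 'hand_eye' in im:
        T=np.eye(4);T[:3,:3]=R.from_quat(s['tool_rot']).as_matrix();T[:3,3]=s['tcp_pos']
        C=T@np.array(im['hand_eye'])
    else:
        C=np.eye(4);Rm=cv2.Rodrigues(np.array(im['rvec'],float))[0];C[:3,:3]=Rm.T;C[:3,3]=-Rm.T@np.array(im['tvec'],float).ravel()
    return im['color'],dict(f=f,cx=im['cx'],cy=im['cy'],C=C)
def ray(c,u,v):
    d=c['C'][:3,:3]@np.array([(u-c['cx'])/c['f'],(v-c['cy'])/c['f'],1]); return c['C'][:3,3],d/np.linalg.norm(d)
def onz(c,u,v,z):
    o,d=ray(c,u,v); return o+d*(z-o[2])/d[2]
def tri(rs):
    A=0;b=0
    for o,d in rs:
        P=np.eye(3)-np.outer(d,d);A=A+P;b=b+P@o
    return np.linalg.solve(A,b)
def proj(c,p):
    q=c['C'][:3,:3].T@(np.array(p)-c['C'][:3,3]); return q[:2]/q[2]*c['f']+[c['cx'],c['cy']]
E
python3 - <<'E'
from h import *
import pickle
print(sensors.read_state())
d={}
for n in ['scene','top','wrist']:
    im,c=snap(n,n+'0.png'); d[n]=c; print(n,c)
pickle.dump(d,open('cal.pkl','wb'))
E
```

```text
pics
{'t': 0.0, 'q': array([ 1.10241845,  0.33286602, -0.0646884 ,  1.46095375,  0.02156502,
        1.34991704, -0.0884884 ]), 'joint_vel': array([ 0.00176208, -0.00087151,  0.00114562,  0.00226654,  0.00096657,
        0.00019864,  0.00158232]), 'effort': array([-4.20965098e-04, -6.25444436e+01,  4.85468970e-02, -3.91595578e+01,
        1.61043461e-02,  9.98059666e-03,  1.03386628e-05]), 'tcp_pos': array([ 0.26942056, -0.56379677,  0.40391343]), 'tool_rot': array([ 9.75261100e-01,  2.21054881e-01, -1.79018518e-04, -7.02776677e-04]), 'wrist_force': array([-0.09887263,  0.38486914,  0.31116203]), 'ft_torque': array([ 0.02940753, -0.03827146,  0.00342107]), 'gripper_force': 0.0, 'grip_width': 0.08540419649542919}
scene {'f': np.float64(490.7996956318958), 'cx': 280.92331585100885, 'cy': 210.8947647653474, 'C': array([[-0.73762891,  0.52756498, -0.42140097,  1.00415613],
       [ 0.67509794,  0.58742807, -0.44628582,  0.48163693],
       [ 0.01209799, -0.61368026, -0.78946196,  0.91668401],
       [ 0.        ,  0.        ,  0.        ,  1.        ]])}
top {'f': np.float64(412.69974802605026), 'cx': 277.51320958364147, 'cy': 205.45452168801987, 'C': array([[ 0.02239282, -0.99386707,  0.10829043,  0.48896462],
       [-0.99929999, -0.02549797, -0.027375  ,  0.05257032],
       [ 0.0299683 , -0.10760163, -0.99374232,  0.8877193 ],
       [ 0.        ,  0.        ,  0.        ,  1.        ]])}
wrist {'f': np.float64(299.8333869484675), 'cx': 280.7665742069346, 'cy': 207.54327488340883, 'C': array([[ 0.43038897, -0.87143131, -0.23531428,  0.3276626 ],
       [-0.90263974, -0.41625962, -0.10940485, -0.53621922],
       [-0.00261302,  0.25949066, -0.96574208,  0.37163932],
       [ 0.        ,  0.        ,  0.        ,  1.        ]])}
```

View pics/scene0.png

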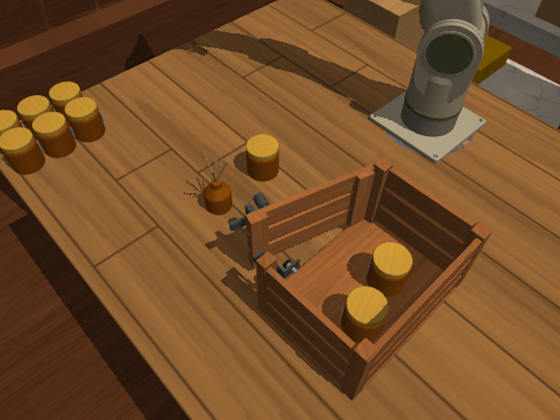

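View pics/top0.png

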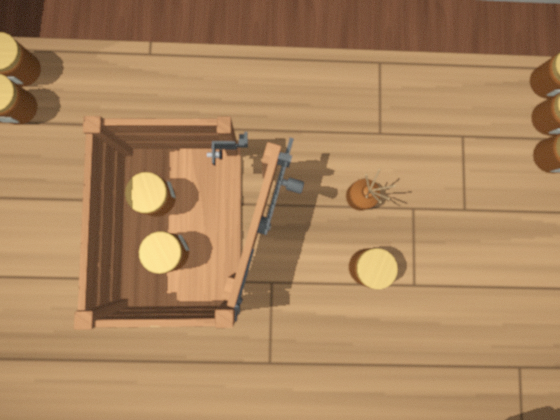

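The scene view shows the gate ajar at about (315,210). The knob is at about (258,203), the diffuser at (217,195) and jar_c at (262,157). In the top view (right is −y, up is +x) the hinge is near (237,312), the knob at (293,185), the nose at (290,143) and the hook at (240,143). I'll zoom in on the top and scene views for the exact pixels.

Run:
```python
import cv2,numpy as np
a=cv2.imread('pics/top0.png')[115:335,195:345]; b=cv2.imread('pics/scene0.png')[155:305,215:395]
a=cv2.resize(a,None,fx=2.7,fy=2.7,interpolation=3);b=cv2.resize(b,None,fx=2.16,fy=2.16,interpolation=3)
o=np.zeros((594,800,3),np.uint8);o[:a.shape[0],:a.shape[1]]=a;o[:b.shape[0],410:410+b.shape[1]]=b
cv2.imwrite('pics/z0.png',o)
```

```text
(no output)
```

View pics/z0.png

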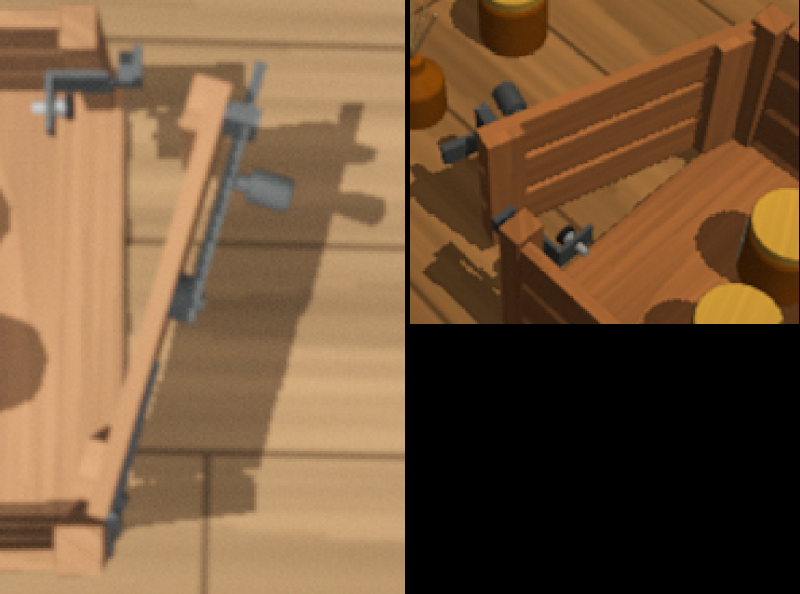

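The zoom shows, in crop pixels for the top view: knob head (270,191), nose tip (259,65), gate's free front top corner (231,86), hinge-post front corner (105,570) and latch-post front corner (97,8). In the scene view the knob head is at (510,98). I'll turn these into world points and check them against the given sizes.

Run:
```python
from h import *
import pickle
d=pickle.load(open('cal.pkl','rb'));T=d['top'];S=d['scene']
t=lambda u,v:(195+u/2.7,115+v/2.7)
s=lambda u,v:(215+(u-410)/2.16,155+v/2.16)
np.set_printoptions(precision=4,suppress=True)
hp=onz(T,*t(105,570),.188);lp=onz(T,*t(97,8),.188);print('posts',hp,lp,np.linalg.norm(hp-lp),'expect .36')
k=tri([ray(T,*t(270,190)),ray(S,*s(510,98))]);print('knob tri',k,'top@.155',onz(T,*t(270,190),.155))
n=onz(T,*t(259,65),.16);print('nose',n)
e=(lp-hp)[:2]/np.linalg.norm((lp-hp)[:2]); 
H=hp[:2]+e*.030; print('hinge',H,'crate y dir',-e)
c=onz(T,*t(231,86),.188); print('free corner',c,np.linalg.norm(c[:2]-H),'exp .288')
for nm,p,dd in(('knob',k,43),('nose',n,14),('corner',c,0)):
    v=p[:2]-H; r=np.linalg.norm(v); L={'knob':235,'nose':316,'corner':288}[nm]
    out=np.array([e[1],-e[0]]); ang=np.arctan2(v@out,v@e)-np.arctan2(dd,L)
    print(nm,r,np.hypot(dd,L)/1e3,'gate',ang)
```

```text
posts [0.3633 0.1007 0.188 ] [0.7162 0.1178 0.188 ] 0.35331752640976966 expect .36
knob tri [0.6064 0.0017 0.1501] top@.155 [0.6059 0.0017 0.155 ]
nose [0.6896 0.011  0.16  ]
hinge [0.3933 0.1022] crate y dir [-0.9988 -0.0483]
free corner [0.6675 0.0303 0.188 ] 0.2834574247032463 exp .288
knob 0.23563721425077921 0.2389016534057477 gate 0.3077380000834471
nose 0.3099817974095238 0.3163099745502819 gate 0.3027104553047971
corner 0.2834574247032463 0.288 gate 0.30470065889346254
```

The points are consistent: the knob is at about (0.605, 0.002, 0.150) and the gate is open by about 0.305. I'll move above the knob, keeping height.

```bash
python3 -m creep '[[[3.4,-2.3,0,0,0],[6.8,-4.6,0,0,0],[10.2,-6.9,0,0,0],[13.6,-9.2,0,0,0],[17,-11.5,0,0,0]]]'
python3 -m creep '[[[3.4,-2.3,0,0,0],[6.8,-4.6,0,0,0],[10.2,-6.9,0,0,0],[13.6,-9.2,0,0,0],[17,-11.5,0,0,0]]]'
python3 -m creep '[[[3.4,-2.3,0,0,0],[6.8,-4.6,0,0,0],[10.2,-6.9,0,0,0],[13.6,-9.2,0,0,0],[17,-11.5,0,0,0]]]'
python3 -m creep '[[[3.0,-1.8,0,-0.12,0],[3.7,-2.1,0,-0.24,0],[3.7,-2.1,0,-0.36,0],[3.7,-2.1,0,-0.48,0],[3.7,-2.1,0,-0.6,0]]]'
python3 -m creep '[[[0,0,0,-0.12,0],[0,0,0,-0.24,0],[0,0,0,-0.27,0],[0,0,0,-0.27,0]]]'
python3 - <<'E'
from h import *
import pickle
s=sensors.read_state();print(s['t'],s['q'],s['tcp_pos'],s['tool_rot'],s['wrist_force'])
im,c=snap('wrist','w1.png');pickle.dump(c,open('w1.pkl','wb'))
print(proj(c,[.605,.002,.15]))
E
```

```text
t: 0.57
tcp_pos: [0.3738, -0.385, 0.4046]
tool_rot: [0.975, 0.221, -0.0, 0.0]
wrist_force: [0.3, -0.1, 0.3]
grip_width: 0.0855
gripper_force: 0.0
t: 0.98
tcp_pos: [0.4776, -0.2079, 0.4048]
tool_rot: [0.975, 0.221, 0.0, 0.0]
wrist_force: [1.1, 0.2, -0.2]
grip_width: 0.085
gripper_force: 0.0
t: 1.4
tcp_pos: [0.5815, -0.031, 0.4047]
tool_rot: [0.975, 0.221, 0.0, 0.0]
wrist_force: [0.1, -0.4, 1.1]
grip_width: 0.0852
gripper_force: 0.0
t: 1.82
tcp_pos: [0.6053, 0.0025, 0.4042]
tool_rot: [0.865, 0.502, -0.0, -0.0]
wrist_force: [0.6, -0.5, 0.2]
grip_width: 0.0854
gripper_force: 0.0
t: 2.15
tcp_pos: [0.6052, 0.002, 0.4044]
tool_rot: [0.791, 0.612, -0.0, -0.0]
wrist_force: [-0.4, 0.2, -0.5]
grip_width: 0.0854
gripper_force: 0.0
2.15 [ 0.41793226  0.35494464 -0.63193332  1.49012944  0.21109076  1.36601547
 -0.48098776] [0.60517326 0.00198263 0.40435299] [ 7.90872446e-01  6.11980940e-01 -2.43380943e-04 -2.08044496e-04] [-0.4377761   0.23556876 -0.5261184 ]
[281.85151318 214.134323  ]
```

View pics/w1.png

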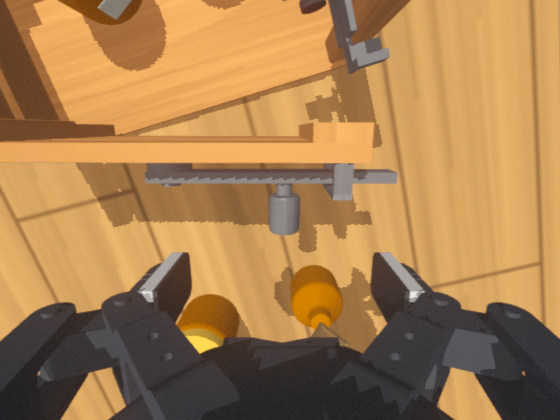

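In the wrist view the knob head is at (284,212), about 2 mm from the predicted (282,214). The gate edge runs parallel to the finger line, and the diffuser (318,297) and jar_c (205,330) are low and clear. I'll descend and close on the head.

```bash
python3 -m creep '[[[0.1,0.2,2.5,0,0],[0.1,0.2,5,0,0],[0.1,0.2,7.5,0,0],[0.1,0.2,9.2,0,0],[0.1,0.2,9.9,0,0]]]'
python3 -m creep '[[[0,0,0,0,0.4],[0,0,0,0,0.5],[0,0,0,0,0.6],[0,0,0,0,0.65],[0,0,0,0,0.7]]]'
python3 -m creep '[[[0,0,0,0,0.75],[0,0,0,0,0.8],[0,0,0,0,0.85],[0,0,0,0,1],[0,0,0,0,1]]]'
```

```text
t: 2.62
tcp_pos: [0.6066, 0.0024, 0.3028]
tool_rot: [0.792, 0.611, -0.002, -0.001]
wrist_force: [-0.1, -0.4, -0.4]
grip_width: 0.0854
gripper_force: 0.0
t: 3.03
tcp_pos: [0.6077, 0.0027, 0.3068]
tool_rot: [0.791, 0.611, 0.001, 0.001]
wrist_force: [0.3, 0.2, -0.0]
grip_width: 0.0262
gripper_force: 0.0
t: 3.45
tcp_pos: [0.6076, 0.0029, 0.3069]
tool_rot: [0.791, 0.611, 0.001, 0.0]
wrist_force: [-1.8, 1.1, 5.4]
grip_width: 0.0224
gripper_force: 58.5
```

```bash
python3 -m creep '[[[0,0,-0.2,0,1],[0,0,-0.4,0,1],[0,0,-0.6,0,1],[0,0,-0.8,0,1],[0,0,-0.8,0,1]]]'
python3 -m creep '[[[0,0,-0.15,0,1],[0,0,-0.3,0,1],[0,0,-0.3,0,1]]]'
python3 - <<'E'
from h import *
snap('wrist','w2.png')
snap('scene','s2.png')
s=sensors.read_state();print(s['ft_torque'],s['wrist_force'])
a=cv2.imread('pics/s2.png')[155:305,215:395]
b=cv2.imread('pics/w2.png')
b=cv2.resize(b[0:330,60:560],(400,264))
a=cv2.resize(a,(396,330),interpolation=3)
o=np.zeros((330,800,3),np.uint8);o[:264,:400]=b;o[:,400:796]=a;cv2.imwrite('pics/z2.png',o)
E
```

```text
t: 3.87
tcp_pos: [0.6074, 0.0025, 0.3139]
tool_rot: [0.791, 0.611, -0.0, -0.0]
wrist_force: [0.1, -0.4, -5.5]
grip_width: 0.022
gripper_force: 59.4
t: 4.12
tcp_pos: [0.6073, 0.0028, 0.3169]
tool_rot: [0.791, 0.612, -0.0, -0.0]
wrist_force: [0.4, -0.9, -5.6]
grip_width: 0.0222
gripper_force: 59.4
[-0.11645505 -0.0167515   0.06325511] [ 0.2161884   0.57336462 -4.23719769]
```

View pics/z2.png

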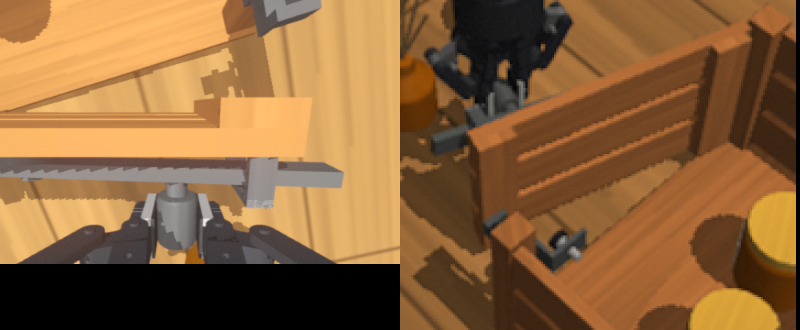

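The bar is lifted (nose up in both views, about 10 mm at the knob) and firmly held. I'll raise it another 1 mm and swing about the hinge at (0.391, 0.104), stopping short of the catch.

```bash
python3 -m creep '[[[0.588,0.1,-0.1,-0.025,1],[1.18,0.186,-0.1,-0.05,1],[1.773,0.256,-0.1,-0.075,1],[2.368,0.312,-0.1,-0.1,1],[2.963,0.353,-0.1,-0.125,1]]]'
python3 -m creep '[[[0.588,0.1,0,-0.025,1],[1.18,0.186,0,-0.05,1],[1.773,0.256,0,-0.075,1],[1.773,0.256,0,-0.075,1],[1.773,0.256,0,-0.075,1]]]'
python3 - <<'E'
from h import *
import pickle
im,c=snap('wrist','w3.png');pickle.dump(c,open('w3.pkl','wb'))
s=sensors.read_state();print(s['ft_torque'],s['wrist_force'],s['tcp_pos'],s['tool_rot'])
p=s['tcp_pos'][:2]-[.3907,.1036]
a=np.arctan2(p[1],p[0])+np.arctan2(43,235);print('gate dir',a,'gate',.0483-a,'r',np.linalg.norm(p))
print('tool y dir',2*np.arctan2(s['tool_rot'][1],s['tool_rot'][0])-np.pi/2)
im,c=snap('top','t3.png')
b=cv2.imread('pics/w3.png')[:330,160:];a=cv2.imread('pics/t3.png')[115:195,215:315]
o=np.zeros((330,800,3),np.uint8);o[:,:400]=b;o[:320,400:]=cv2.resize(a,(400,320),interpolation=3);cv2.imwrite('pics/z3.png',o)
E
```

```text
t: 4.63
tcp_pos: [0.6185, 0.0313, 0.3176]
tool_rot: [0.75, 0.661, -0.0, -0.0]
wrist_force: [-2.5, 0.1, -7.5]
grip_width: 0.0223
gripper_force: 59.4
t: 5.05
tcp_pos: [0.6231, 0.0482, 0.3176]
tool_rot: [0.726, 0.688, 0.0, -0.0]
wrist_force: [-3.1, 1.3, -6.5]
grip_width: 0.0221
gripper_force: 59.5
[0.14330188 0.16579697 0.04926444] [-1.92432753  1.13841495 -8.24536158] [0.62304955 0.04776702 0.31759781] [ 7.26308840e-01  6.87368476e-01 -1.44593653e-04 -1.61236670e-04]
gate dir -0.054849434332737396 gate 0.1031494343327374 r 0.23896367262045856
tool y dir -0.055076952675669144
```

View pics/z3.png

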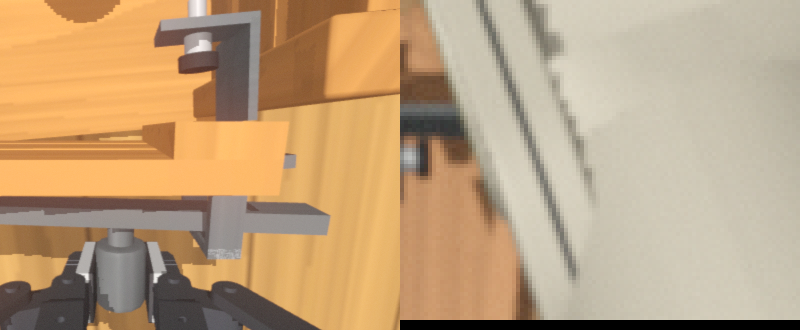

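The wrist view shows the gate about 0.10 open, bar lifted, with the catch's lip just showing past the gate's end at (450,160) in full-image pixels. I'll use that for a rough estimate of the strike setting.

Run:
```python
from h import *
import pickle
c=pickle.load(open('w3.pkl','rb'))
H=np.array([.3907,.1036]);e=np.array([np.cos(.0483),np.sin(.0483)]);out=np.array([e[1],-e[0]])
for u,v,z in [(455,154,.151),(455,168,.151),(488,214,.171),(488,233,.171)]:
    p=onz(c,u,v,z)[:2]-H; print((u,v),'along',p@e*1e3,'out',p@out*1e3)
```

```text
(455, 154) along 310.71660007465005 out 21.28694144943953
(455, 168) along 310.99896435521936 out 27.535209318426304
(488, 214) along 313.579360391394 out 43.505350236967196
(488, 233) along 314.1674336830835 out 51.57936741704937
```

The lip is at 21–27 mm out and about 6 mm thick, as it should be. That puts the strike about 5 mm out, so the buffer should touch near gate +0.018. I'll continue over the lip, slowing as I go.

```bash
python3 -m creep '[[[0.235,0.043,0,-0.01,1],[0.471,0.081,0,-0.02,1],[0.707,0.118,0,-0.03,1],[0.943,0.153,0,-0.04,1],[0.943,0.153,0,-0.04,1]]]'
python3 -m creep '[[[0.094,0.017,0,-0.004,1],[0.188,0.034,0,-0.008,1],[0.282,0.051,0,-0.012,1],[0.376,0.067,0,-0.016,1],[0.471,0.083,0,-0.02,1]]]'
python3 -m creep '[[[0.047,0.009,0,-0.002,1],[0.094,0.017,0,-0.004,1],[0.141,0.026,0,-0.006,1],[0.188,0.034,0,-0.008,1],[0.188,0.034,0,-0.008,1]]]'
```

```text
t: 5.57
tcp_pos: [0.6251, 0.0577, 0.3176]
tool_rot: [0.712, 0.702, 0.0, -0.0]
wrist_force: [-3.3, 1.3, -9.3]
grip_width: 0.0222
gripper_force: 59.4
t: 5.98
tcp_pos: [0.626, 0.0618, 0.3176]
tool_rot: [0.705, 0.709, -0.0, -0.0]
wrist_force: [-4.3, 1.0, -9.2]
grip_width: 0.0221
gripper_force: 59.5
t: 6.4
tcp_pos: [0.6263, 0.0638, 0.3176]
tool_rot: [0.702, 0.712, -0.0, -0.0]
wrist_force: [-4.3, 0.7, -7.8]
grip_width: 0.0221
gripper_force: 59.5
```

```bash
python3 -m creep '[[[0.047,0,0,-0.002,1],[0.094,0,0,-0.004,1],[0.141,0,0,-0.006,1],[0.188,0,0,-0.008,1],[0.188,0,0,-0.008,1]]]'
python3 -m creep '[[[0.047,0,0,-0.002,1],[0.094,0.01,0,-0.004,1],[0.094,0.01,0,-0.004,1]]]'
python3 - <<'E'
from h import *
s=sensors.read_state();p=s['tcp_pos'][:2]-[.3907,.1036]
print(s['tcp_pos'],'gate',.0483-np.arctan2(p[1],p[0])-np.arctan2(43,235),'tool y',2*np.arctan2(s['tool_rot'][1],s['tool_rot'][0])-np.pi/2)
E
```

```text
t: 6.82
tcp_pos: [0.6265, 0.0655, 0.3177]
tool_rot: [0.7, 0.715, 0.0, 0.0]
wrist_force: [-3.6, 0.7, -9.6]
grip_width: 0.0219
gripper_force: 59.4
t: 7.07
tcp_pos: [0.6266, 0.0664, 0.3178]
tool_rot: [0.698, 0.716, 0.0, 0.0]
wrist_force: [-2.1, -1.0, -8.4]
grip_width: 0.022
gripper_force: 59.4
[0.62657937 0.06642277 0.31776893] gate 0.023648539646015848 tool y 0.02521455848079257
```

```bash
for i in 1; do python3 -m creep '[[[0.03,0,0,-0.001,1],[0.06,0.01,0,-0.002,1],[0.06,0.01,0,-0.002,1]]]'; done
python3 -m creep '[[[0.03,0,0,-0.001,1],[0.06,0.01,0,-0.002,1],[0.06,0.01,0,-0.002,1]]]'
python3 - <<'E'
from h import *
s=sensors.read_state();print(s['tcp_pos'],s['wrist_force'],s['ft_torque'])
E
```

```text
t: 7.32
tcp_pos: [0.6267, 0.067, 0.3178]
tool_rot: [0.697, 0.717, 0.0, 0.0]
wrist_force: [-2.6, -0.1, -8.6]
grip_width: 0.0221
gripper_force: 59.4
t: 7.57
tcp_pos: [0.6268, 0.0676, 0.3178]
tool_rot: [0.697, 0.717, 0.0, 0.0]
wrist_force: [-1.4, -0.2, -9.4]
grip_width: 0.0223
gripper_force: 59.4
[0.62676015 0.06756136 0.317795  ] [-1.36161935 -0.17018067 -9.43109679] [-0.06172897 -0.13839561  0.07033257]
```

```bash
python3 -m creep '[[[0.03,0,0,-0.001,1],[0.06,0.01,0,-0.002,1],[0.06,0.01,0,-0.002,1]]]'
python3 -m creep '[[[0.03,0,0,-0.001,1],[0.06,0.01,0,-0.002,1],[0.06,0.01,0,-0.002,1]]]'
```

```text
t: 7.82
tcp_pos: [0.6268, 0.0682, 0.3178]
tool_rot: [0.696, 0.718, 0.0, 0.0]
wrist_force: [-1.3, -0.4, -8.6]
grip_width: 0.0221
gripper_force: 59.4
t: 8.07
tcp_pos: [0.6269, 0.0686, 0.3178]
tool_rot: [0.695, 0.719, -0.0, 0.0]
wrist_force: [-1.4, -1.9, -8.3]
grip_width: 0.0223
gripper_force: 59.4
```

```bash
python3 -m creep '[[[0.03,0,0,-0.001,1],[0.06,0.01,0,-0.002,1],[0.06,0.01,0,-0.002,1]]]'
```

```text
t: 8.32
tcp_pos: [0.627, 0.0688, 0.3177]
tool_rot: [0.695, 0.719, -0.0, 0.0]
wrist_force: [-0.4, -4.2, -6.5]
grip_width: 0.0221
gripper_force: 59.5
```

```bash
python3 -m creep '[[[0.03,0,0,-0.001,1],[0.06,0.01,0,-0.002,1],[0.06,0.01,0,-0.002,1]]]'
python3 -m creep '[[[0.03,0,0,-0.001,1],[0.06,0.01,0,-0.002,1],[0.06,0.01,0,-0.002,1]]]'
```

```text
t: 8.57
tcp_pos: [0.6271, 0.069, 0.3176]
tool_rot: [0.694, 0.72, -0.001, 0.0]
wrist_force: [-1.9, -6.6, -8.5]
grip_width: 0.0225
gripper_force: 59.5
t: 8.82
tcp_pos: [0.6271, 0.0694, 0.3176]
tool_rot: [0.694, 0.72, -0.001, 0.0]
wrist_force: [-2.5, -7.3, -8.0]
grip_width: 0.0222
gripper_force: 59.6
```

```bash
python3 -m creep '[[[0.03,0,0,-0.001,1],[0.06,0.01,0,-0.002,1],[0.06,0.01,0,-0.002,1]]]'
python3 - <<'E'
from h import *
s=sensors.read_state();print(s['tcp_pos'],s['wrist_force'],s['ft_torque'])
E
```

```text
t: 9.07
tcp_pos: [0.6272, 0.0697, 0.3176]
tool_rot: [0.693, 0.721, -0.001, 0.001]
wrist_force: [-1.8, -8.0, -6.2]
grip_width: 0.0218
gripper_force: 59.6
[0.62720703 0.06973125 0.31756181] [-1.82449739 -8.04497075 -6.15578549] [-1.51693688  0.07626017 -0.01962196]
```

Buffer contact shows at y ≈ 0.069 (about 6 N), with the expected slope after it. I need about 1.2 mm more at the knob, to about 11 N.

```bash
python3 -m creep '[[[0.03,0,0,-0.001,1],[0.06,0.01,0,-0.002,1],[0.06,0.01,0,-0.002,1]]]'
python3 -m creep '[[[0.03,0,0,-0.001,1],[0.06,0.01,0,-0.002,1],[0.06,0.01,0,-0.002,1]]]'
```

```text
t: 9.32
tcp_pos: [0.6273, 0.0701, 0.3175]
tool_rot: [0.692, 0.721, -0.001, 0.001]
wrist_force: [-1.7, -8.0, -7.5]
grip_width: 0.0219
gripper_force: 59.6
t: 9.57
tcp_pos: [0.6274, 0.0705, 0.3174]
tool_rot: [0.692, 0.722, -0.001, 0.001]
wrist_force: [-2.7, -9.0, -6.8]
grip_width: 0.0218
gripper_force: 59.6
```

```bash
python3 -m creep '[[[0.03,0,0,-0.001,1],[0.06,0.01,0,-0.002,1],[0.06,0.01,0,-0.002,1]]]'
python3 - <<'E'
from h import *
s=sensors.read_state();print(s['tcp_pos'],s['wrist_force'],s['ft_torque'])
E
```

```text
t: 9.82
tcp_pos: [0.6274, 0.0708, 0.3174]
tool_rot: [0.691, 0.723, -0.002, 0.001]
wrist_force: [-2.7, -9.9, -7.6]
grip_width: 0.0221
gripper_force: 59.6
[0.62743242 0.07081286 0.317421  ] [-2.72139486 -9.93899979 -7.58205398] [-1.9844876   0.24921834 -0.15002625]
```

```bash
python3 -m creep '[[[0.03,0,0,-0.001,1],[0.06,0.01,0,-0.002,1],[0.06,0.01,0,-0.002,1]]]'
python3 -m creep '[[[0.03,0,0,-0.001,1],[0.05,0.01,0,-0.002,1],[0.05,0.01,0,-0.002,1],[0.05,0.01,0,-0.002,1]]]'
python3 - <<'E'
from h import *
F=[]
for i in range(4):
    snap('wrist','w4.png'); s=sensors.read_state();F.append(s['wrist_force'])
g=s['tcp_pos']+R.from_quat(s['tool_rot']).as_matrix()@[0,0,.155]
print(np.mean(F,0),s['tcp_pos'],'grasp',g)
p=g[:2]-[.3907,.1036];print('gate',.0483-np.arctan2(p[1],p[0])-np.arctan2(43,235))
b=cv2.imread('pics/w4.png')[:330];cv2.imwrite('pics/z4.png',b)
E
```

```text
t: 10.07
tcp_pos: [0.6275, 0.0712, 0.3174]
tool_rot: [0.691, 0.723, -0.002, 0.001]
wrist_force: [-2.3, -9.6, -7.1]
grip_width: 0.0224
gripper_force: 59.6
t: 10.4
tcp_pos: [0.6276, 0.0715, 0.3173]
tool_rot: [0.69, 0.724, -0.002, 0.001]
wrist_force: [-3.4, -10.6, -6.8]
grip_width: 0.0225
gripper_force: 59.6
[ -2.45602007 -11.34988003  -7.34147716] [0.62755965 0.07149834 0.31731992] grasp [0.62735254 0.07090283 0.16232121]
gate 0.00461939551493612
```

View pics/z4.png

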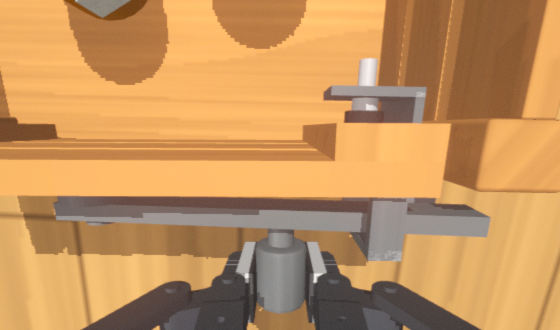

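The wrist view shows the gate back on the buffer (365,118) and the raised bar lying over the catch (475,220). I'll lower the bar while holding the gate in.

```bash
python3 -m creep '[[[0,0,0.12,0,1],[0,0,0.24,0,1],[0,0,0.36,0,1],[0,0,0.4,0,1]]]'
python3 -m creep '[[[0,0,0.1,0,1],[0,0,0.2,0,1],[0,0,0.3,0,1],[0,0,0.3,0,1]]]'
```

```text
t: 10.93
tcp_pos: [0.6277, 0.0716, 0.3145]
tool_rot: [0.69, 0.724, -0.002, 0.001]
wrist_force: [-5.4, -11.8, 4.5]
grip_width: 0.0223
gripper_force: 60.8
t: 11.27
tcp_pos: [0.6277, 0.0718, 0.3114]
tool_rot: [0.69, 0.724, -0.001, 0.001]
wrist_force: [-3.7, -10.4, -0.4]
grip_width: 0.022
gripper_force: 61.3
```

```bash
python3 -m creep '[[[0,0,0.1,0,1],[0,0,0.2,0,1],[0,0,0.3,0,1],[0,0,0.3,0,1]]]'
python3 -m creep '[[[0,0,0.08,0,1],[0,0,0.16,0,1],[0,0,0.16,0,1]]]'
python3 - <<'E'
from h import *
F=[]
for i in range(4):
    im,c=snap('wrist','w5.png'); s=sensors.read_state();F.append(s['wrist_force'])
g=s['tcp_pos']+R.from_quat(s['tool_rot']).as_matrix()@[0,0,.155]
print(np.mean(F,0),s['tcp_pos'],'grasp',g)
cv2.imwrite('pics/z5.png',cv2.imread('pics/w5.png')[:330])
E
```

```text
t: 11.6
tcp_pos: [0.6278, 0.0717, 0.3086]
tool_rot: [0.69, 0.724, -0.001, 0.001]
wrist_force: [-2.5, -11.0, -2.5]
grip_width: 0.0221
gripper_force: 61.6
t: 11.85
tcp_pos: [0.6278, 0.0717, 0.3072]
tool_rot: [0.69, 0.724, -0.001, 0.001]
wrist_force: [-4.2, -11.5, 4.1]
grip_width: 0.0222
gripper_force: 62.4
[ -4.71208488 -11.5569694    3.27387417] [0.62780445 0.07172209 0.30725129] grasp [0.62783386 0.07115014 0.15225235]
```

View pics/z5.png

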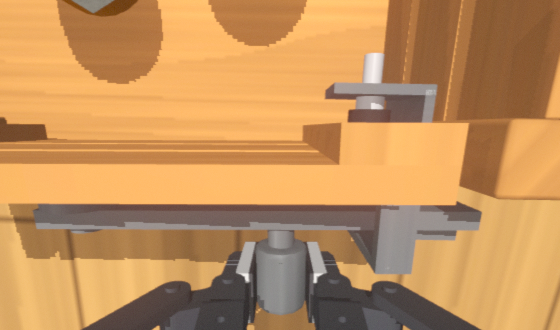

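The bar is level and the hook's lip now shows in front of it at (438,236), so it is down behind the catch. I'll ease the push gently before letting go.

```bash
python3 -m creep '[[[-0.03,0,-0.02,0,1],[-0.06,0,-0.04,0,1],[-0.09,0,-0.06,0,1],[-0.12,0,-0.06,0,1],[-0.12,0,-0.06,0,1]]]'
python3 -m creep '[[[-0.03,0,0,0,1],[-0.06,0,0,0,1],[-0.09,0,0,0,1],[-0.09,0,0,0,1]]]'
```

```text
t: 12.47
tcp_pos: [0.6278, 0.0711, 0.3076]
tool_rot: [0.69, 0.724, -0.001, 0.001]
wrist_force: [-4.6, -9.5, 0.1]
grip_width: 0.0218
gripper_force: 62.0
t: 12.8
tcp_pos: [0.6277, 0.0706, 0.3076]
tool_rot: [0.69, 0.724, -0.001, 0.001]
wrist_force: [-4.7, -8.2, 0.5]
grip_width: 0.022
gripper_force: 62.0
```

```bash
python3 -m creep '[[[-0.03,0,0,0,1],[-0.06,0,0,0,1],[-0.09,0,0,0,1],[-0.12,0,0,0,1],[-0.12,0,0,0,1]]]'
python3 -m creep '[[[-0.03,0,0,0,1],[-0.06,0,0,0,1],[-0.09,0,0,0,1],[-0.12,0,0,0,1],[-0.12,0,0,0,1]]]'
```

```text
t: 13.22
tcp_pos: [0.6277, 0.07, 0.3076]
tool_rot: [0.69, 0.724, -0.001, 0.0]
wrist_force: [-4.4, -7.1, -0.5]
grip_width: 0.0218
gripper_force: 62.1
t: 13.63
tcp_pos: [0.6277, 0.0697, 0.3076]
tool_rot: [0.689, 0.725, 0.0, -0.0]
wrist_force: [-4.9, -3.2, 0.7]
grip_width: 0.0222
gripper_force: 62.2
```

The force is dropping quickly with little travel, so the catch is taking the load. I'll ease out the rest, then open.

```bash
python3 -m creep '[[[-0.03,-0.03,0,0,1],[-0.06,-0.06,0,0,1],[-0.08,-0.08,0,0,1],[-0.08,-0.08,0,0,1]]]'
python3 -m creep '[[[0,0,0,0,0.8],[0,0,0,0,0.75],[0,0,0,0,0.7],[0,0,0,0,0.65],[0,0,0,0,0.6]]]'
python3 -m creep '[[[0,0,0,0,0.4],[0,0,0,0,0.2],[0,0,0,0,0],[0,0,0,0,0],[0,0,0,0,0]]]'
```

```text
t: 13.97
tcp_pos: [0.6273, 0.0694, 0.3075]
tool_rot: [0.689, 0.725, 0.001, 0.0]
wrist_force: [-0.2, 1.9, 3.3]
grip_width: 0.0221
gripper_force: 62.4
t: 14.38
tcp_pos: [0.6269, 0.0686, 0.3065]
tool_rot: [0.689, 0.725, -0.0, 0.0]
wrist_force: [-0.4, 0.1, 0.8]
grip_width: 0.0342
gripper_force: 0.0
t: 14.8
tcp_pos: [0.627, 0.0688, 0.3067]
tool_rot: [0.689, 0.725, -0.0, 0.0]
wrist_force: [-0.1, -0.1, 0.4]
grip_width: 0.0855
gripper_force: 0.0
```

Released. I'll go straight up, clear of everything, and check.

```bash
python3 -m creep '[[[0,0,-1.5,0,0],[0,0,-4,0,0],[0,0,-7,0,0],[0,0,-10,0,0],[0,0,-10,0,0]]]'
python3 -m creep '[[[0,0,0,0,0],[0,0,0,0,0]]]'
python3 - <<'E'
from h import *
snap('wrist','w6.png');snap('scene','s6.png')
b=cv2.imread('pics/w6.png')[:400,:];a=cv2.imread('pics/s6.png')[100:340,180:420]
o=np.zeros((400,800,3),np.uint8);o[:286,:400]=cv2.resize(b,(400,286),interpolation=3);o[:,400:]=cv2.resize(a,(400,400),interpolation=3);cv2.imwrite('pics/z6.png',o)
E
```

```text
t: 15.22
tcp_pos: [0.6277, 0.0695, 0.4132]
tool_rot: [0.689, 0.725, 0.003, 0.003]
wrist_force: [0.2, -0.2, -0.0]
grip_width: 0.0854
gripper_force: 0.0
t: 15.38
tcp_pos: [0.6268, 0.0687, 0.4061]
tool_rot: [0.689, 0.725, -0.0, -0.0]
wrist_force: [-0.2, -0.0, -0.7]
grip_width: 0.0852
gripper_force: 0.0
```

View pics/z6.png

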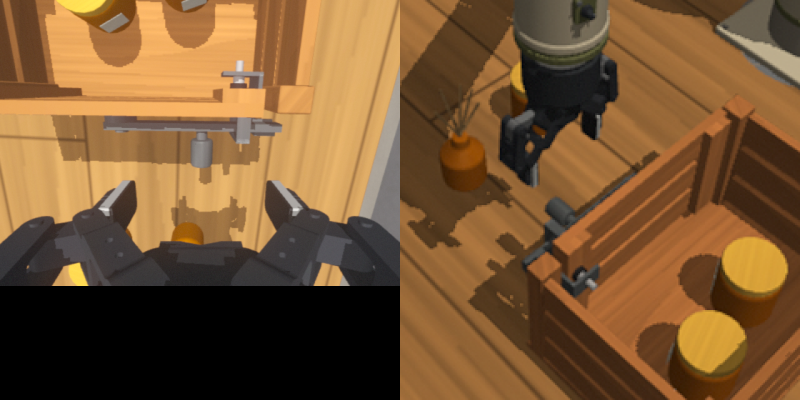

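The gate is flush, with the bar level and behind the catch at (270,128). The jars and diffuser look undisturbed and the robot is clear, so I'm handing in.

```bash
python3 -c "from cell import order; print(order.close_job())"
```

```text
the job is handed in; nothing more can be done
None
```

The gate is latched and the job is handed in: the bar is down behind the catch, the buffer was pressed gently (about 11.5 N at the wrist, an estimated 10 N at the buffer), and the final pictures show the jars and diffuser undisturbed.

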